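# Index a welding turntable to its next hole

## Task

Turn the welding turntable counter-clockwise (seen from above) to the next hole of its index ring and lock it there: draw the spring plunger up out of the long home slot, swing the arm round, and let the pin find and drop fully into the very next hole on its own. Never force the pin sideways against the ring, let go of the knob when it is locked, and leave the other things on the bench where they are.

Things in the scene. Friction and masses are not known exactly. Their poses are not given: they have to be found in the camera images.
- axis_top (a point): A point on the turntable's vertical turning axis, 130 mm above the bench, level with the top of the turned part that sits in a small chuck on the round stage (radius 92 mm). One arm, 36 mm wide, its top 88 mm above the bench, juts from the stage out to 138 mm radius and carries the plunger; stage, arm and plunger turn as one about this axis. The foot is 250 x 250 mm square.
- ring_mid (a point): Centre of the steel index ring under the arm, on the turning axis, level with the ring's top face, 62 mm above the bench. The ring is fixed, outer radius 140 mm, 12 mm thick, with a row of openings at 120 mm radius: one 42 mm long home slot, where the pin starts, and snug holes. Its angle is not measured: it is clamped by hand.
- knob_mid (a point): Middle of the plunger's round black knob, the place to grip it, 123 mm above the bench with the pin down, 120 mm from the turning axis; moves with the knob. The knob is an upright cylinder, 30 mm in diameter and 31 mm high, from 15 mm below to 16 mm above this point. A fixed 22 mm collar stands on the arm from 35 to 19 mm under this point.
- plunger (a joint): How far the plunger is drawn up, m: 0 = pin fully down in an opening, 0.010 = pin tip resting on the top of the ring, 0.016 = stop. A spring pushes it down with 6 N at 0, growing to 10 N at the stop. The arm turns freely when it is above 0.010. Let go over a hole, the pin drops in by itself.
- stage (a joint): Angle of stage and arm, rad, growing counter-clockwise seen from above; near 0 at the start. Turning takes 4 N at the knob, 6 N with the pin riding on the ring. The next hole (1.5 mm play) lies anywhere from 0.70 to 0.90, the one after 0.75 further. Find it by letting the spring press the pin on the ring at 0.3 to 0.6 and turning on at under 20 mm/s until it drops 10 mm and the arm stops.
- pin: The plunger's round-ended steel pin, 10 mm in diameter; origin at its lowest point, z up. It reaches 10 mm down into the ring when seated. More than 40 N of contact force on it counts as forcing it.
- flange: Bystander: loose steel flange ring, 64 mm across, 14 mm high, lying on the bench beside the turntable; origin under its centre
- block: Bystander: loose dark steel block 50 x 40 x 30 mm beside the turntable; origin under its centre
- wrench: Bystander: loose wrench 160 mm long lying beside the turntable
- hammer: Bystander: loose hammer lying to the left (+y)
- can: Bystander: loose upright spray can, 54 mm across, 130 mm high, at the right (-y); origin under its centre
- jar: Bystander: loose upright jar, 66 mm across, 80 mm high, at the right (-y); origin under its centre

How it is judged:
On the way, in this order (a step that is already met when the one before it is completed fails the run):
1. the plunger is drawn clear of the home slot (pin tip above the ring's top face) (value of joint plunger above 0.0108 m and value of joint stage below 0.2 rad), for 0.05 s.
2. the stage is turned counter-clockwise past the home slot, more than 0.28 rad, with the pin on or above the ring (value of joint stage above 0.28 rad and value of joint plunger above 0.0085 m), for 0.05 s.
At the end, for the whole second after the job is handed in: The pin is fully down (plunger within 2 mm of its seat) in the next hole counter-clockwise of the home slot (stage angle between 0.67 and 0.93 rad), the stage at rest (value of joint plunger below 0.002 m and value of joint stage between 0.67 and 0.93 rad and angular speed of pin below 0.05 rad/s); the robot touches nothing.
It fails at once if the pin is forced: more than 40 N of contact force on it (contact force between pin and anything else above 40 N).
It fails at once if a bystander is moved by more than 20 mm (distance of any of flange, block, wrench, hammer, can, jar from where it was at the start of the episode above 0.02 m).
It also fails if it takes over 54 s, if anything falls off the work surface, if the arm or the gripper's body presses on something with over 40 N, if the wrist force passes 120 N, or if a joint passes its speed limit or range.

## Robot

A 6-joint arm with a two-finger parallel gripper is mounted at the origin on the work surface. World frame = base frame: x ahead of the robot, y to its left, z up, the work surface at z = 0. Lengths are in m, angles in rad, forces in N, time in s.
With the tool pointing down it reaches from about 0.425 to 0.95 m from the base axis. Payload 3.5 kg.
Tool frame: the origin (TCP) lies at the very end of the fingers, on their centre line; the grasp point (between the pads) lies 19 mm behind it; z points along the fingers, y is the line along which they close (so a half turn about z gives the same grasp; the last joint's range is limited). The gripper opens to 85 mm and grips with 20 to 120 N. Pads are 22 mm wide; open, the fingers measure 114 mm over their backs; the gripper's body (76 mm by 85 mm) begins 54 mm behind the grasp point. The pads swing forward as they close: fully open they stand 13 mm farther back than shut.
Start: joints at [0.987, 0.286, 1.577, -0, 1.279, -0.15], TCP at [0.284, 0.612, 0.231] pointing down, gripper open.
Joint ranges: [-2.77, 2.77], [-0.9, 2.22], [0.21, 2.48], [-1.53, 4.67], [0.24, 2.81], [-2.84, 2.84]. Speed limits (rad/s): [2.79, 2.79, 3.14, 3.14, 3.14, 3.14].

## Interface

Orientations are given as a unit quaternion [x, y, z, w].
In Python, from plant import ctrl gives the robot as it stands.
- The arm moves only by the tool carry_out, never from a script. Its argument "deltas" is one flat list of numbers, 6 for each row, row after row: the shift along the tool's x, y, z in m, then the turn, a rotation vector about the tool's x, y, z in rad. A call has 1 to 5 rows; each row is the pose to reach, as a shift and turn from the pose commanded when the call began, along the tool's axes at that moment; what a row does not reach only later rows make up. A row lasts 1/8 s, in which the tool goes at most 62.5 mm and 10.7 degrees, less where a joint would pass 70% of its speed; a pose out of reach is approached as far as the arm can. A call with a gripper value outside its range is refused whole. "grip" is the opening in per cent of the stroke, from 0 (shut) to 100 (fully open), set as the call begins (left out, the last holds). The fingers move at their own pace and stop on an object; "grip_force" is the grip in N (left out, the last holds). Time passes only in rows, so rows that repeat a pose let the fingers close. It gives the time, the measured TCP pose, the force, the opening and the grip force at its end, in the units of the state.
- ctrl.get_state(): the state, without advancing time (a new reading comes with each control period).
- ctrl.read_camera(name): name is "scene" or "top"; returns (picture, depth): 384x512x3 uint8, red, green, blue; 384x512 float32, m along the optical axis (not along the pixel's ray), 0 where there is no reading.
- ctrl.camera_model(name): a dict with "intrinsics" (3x3 intrinsics, pixels), "extrinsics" (4x4, takes a point from world to camera coordinates). Camera axes: x right, y down, z forward; pixel columns grow to the right and rows downward; lengths in m; the calibration is good to about 2 mm. A picture is of the moment at which its call begins. camera_model takes no time and is no camera call.
- ctrl.sign_off(): hands the job in; it is judged then, once.
Trained networks look in the newest picture that a camera, given by its name, has taken for a name from the list of things; names that differ only in an ending like _2 or _b are one class to them, and where a whole thing is asked for, a point or a joint stands for the part that bears it (a point fixed in the world has none). Each returns a list of dicts, best first, with "score" (0 to 1); they miss things now and then, are a little off and sometimes report something else, mostly with a low value. They report only what shows in the picture. A call takes as long as a camera call.
- ctrl.find_in(camera, query): "uv" ([column, row] in pixels, amid what is visible of it).
The state is a dict: "time": time; "qpos": joint angles; "dq": joint speeds; "joint_efforts": joint torques, N m; "eef_pos": TCP position; "tcp_rot": TCP orientation; "contact_force": force on the tool from outside, world axes, zero at the start; "wrist_torque": the same for the moment, N m; "opening": opening from 0.0 (shut) to 1.0 (fully open); "finger_force": force on a finger pad.
Only numpy, scipy, OpenCV 4.12 (cv2) and the standard library are available. Lean on these libraries where they do the work, as an engineer would, in place of code of your own. Each camera call takes 0.05 s, during which the arm holds its last target. There are 200 camera calls.

## Working session

There is one attempt and no reset: what is moved stays moved. The work goes in short steps, Python scripts to look and compute and a tool call to move; the robot and the scene stay as the last step left them, time stands still between calls to the robot, and variables do not carry over. Pictures are saved under pics/ and viewed, at most 10 in all, crops included, and the job is handed in when it is done.

Besides the shell and the picture viewer there is one more tool, called after "Request:" by a JSON object that holds its "op" and its "data". carry_out: Moves the arm, as the interface text tells. Its arguments: {"type":"object","properties":{"deltas":{"type":"array"},"grip":{"type":"number"},"grip_force":{"type":"number"}},"required":["deltas"]}

```bash
mkdir -p pics; cat > h.py <<'E'
import numpy as np, cv2
from plant import ctrl
def ray(c,uv):
    m=ctrl.camera_model(c);K=np.array(m["intrinsics"]);E=np.array(m["extrinsics"])
    R=E[:3,:3];o=-R.T@E[:3,3];d=R.T@np.linalg.solve(K,[uv[0],uv[1],1.]);return o,d
def at_z(c,uv,z):
    o,d=ray(c,uv);return o+d*(z-o[2])/d[2]
def at_d(c,uv,D):
    o,d=ray(c,uv);u,v=map(int,np.round(uv));return o+d*D[v,u]
def tri(a,b):
    (o1,d1),(o2,d2)=a,b
    t=np.linalg.lstsq(np.c_[d1,-d2],o2-o1,rcond=None)[0]
    p,q=o1+d1*t[0],o2+d2*t[1];return (p+q)/2,np.linalg.norm(p-q)
def proj(c,p):
    m=ctrl.camera_model(c);q=np.array(m["extrinsics"])[:3]@np.r_[p,1];q=np.array(m["intrinsics"])@q;return q[:2]/q[2]
E
python3 - <<'E'
from h import *
np.set_printoptions(precision=4,suppress=True)
D={}
for c in("scene","top"):
    im,D[c]=ctrl.read_camera(c);cv2.imwrite(f"pics/{c}0.png",im[...,::-1])
    np.save(f"{c}_d.npy",D[c])
for n in("axis_top","ring_mid","knob_mid","flange","can","jar","block"):
    r={}
    for c in D:
        f=ctrl.find_in(c,n)
        for x in f[:2]: print(n,c,x["uv"],round(x["score"],2),at_d(c,x["uv"],D[c]))
        if f:r[c]=ray(c,f[0]["uv"])
    if len(r)==2:print("  tri",tri(r["scene"],r["top"]))
s=ctrl.get_state();print(s)
for c in D:print(c,ray(c,(256,192)))
E
```

```text
axis_top scene [267.9, 197.2] 0.83 [0.5813 0.0111 0.1162]
axis_top top [238.9, 194.2] 0.92 [0.5296 0.0013 0.1288]
  tri (array([0.5398, 0.0012, 0.0406]), np.float64(0.0044634662187468))
ring_mid scene [268.7, 199.9] 0.73 [0.5925 0.018  0.1183]
ring_mid top [240.6, 198.3] 0.65 [ 0.5173 -0.0037  0.1309]
ring_mid top [246.8, 154.6] 0.26 [ 0.6463 -0.022   0.1365]
  tri (array([ 0.53  , -0.0009,  0.0006]), np.float64(0.0010303798563946127))
knob_mid scene [257.5, 213.0] 0.56 [ 0.6618 -0.003   0.1253]
knob_mid top [244.9, 154.8] 0.53 [ 0.6449 -0.0164  0.1403]
knob_mid top [241.9, 193.4] 0.16 [ 0.5321 -0.0075  0.1271]
  tri (array([ 0.6518, -0.0115,  0.1024]), np.float64(0.009524396865219008))
flange scene [316.8, 221.0] 0.49 [0.5676 0.2107 0.0155]
flange top [179.5, 184.0] 0.75 [0.5754 0.1961 0.0158]
  tri (array([0.5727, 0.2032, 0.0201]), np.float64(0.015957765145243046))
can scene [162.0, 172.1] 0.68 [ 0.5931 -0.4323  0.0905]
can top [385.2, 179.9] 0.55 [ 0.5732 -0.4358  0.1186]
  tri (array([ 0.5799, -0.4499,  0.0655]), np.float64(0.009993436199647687))
jar scene [167.4, 149.5] 0.78 [ 0
[... 346 characters left out ...]
-0.1675,  0.038 ]), np.float64(0.0014378926095175867))
{'time': 0.8, 'qpos': array([ 0.987 ,  0.2863,  1.5767,  0.    ,  1.2786, -0.15  ]), 'dq': array([ 0.0002,  0.0005,  0.    , -0.0004,  0.0018,  0.001 ]), 'joint_efforts': array([  0.    , -40.5916, -29.2923,  -0.0001,   0.0005,   0.    ]), 'eef_pos': array([0.2837, 0.6125, 0.2314]), 'tcp_rot': array([0.2152, 0.9766, 0.    , 0.    ]), 'contact_force': array([-0.1786,  0.1989,  0.1433]), 'wrist_torque': array([ 0.027 , -0.0037, -0.0418]), 'finger_force': 0.0, 'opening': 0.9944044884309904}
scene (array([1.2969, 0.2237, 1.4392]), array([-0.4724, -0.1717, -0.8647]))
top (array([ 0.4076, -0.0242,  1.246 ]), array([ 0.1142, -0.022 , -0.9933]))
```

View images.

```bash
python3 - <<'E'
import cv2
a=cv2.imread("pics/top0.png")[110:270,150:350];cv2.imwrite("pics/topc.png",cv2.resize(a,None,fx=3.5,fy=3.5,interpolation=2))
a=cv2.imread("pics/scene0.png")[130:270,170:370];cv2.imwrite("pics/scenec.png",cv2.resize(a,None,fx=4,fy=4,interpolation=2))
E
```

```text
(no output)
```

View pics/topc.png

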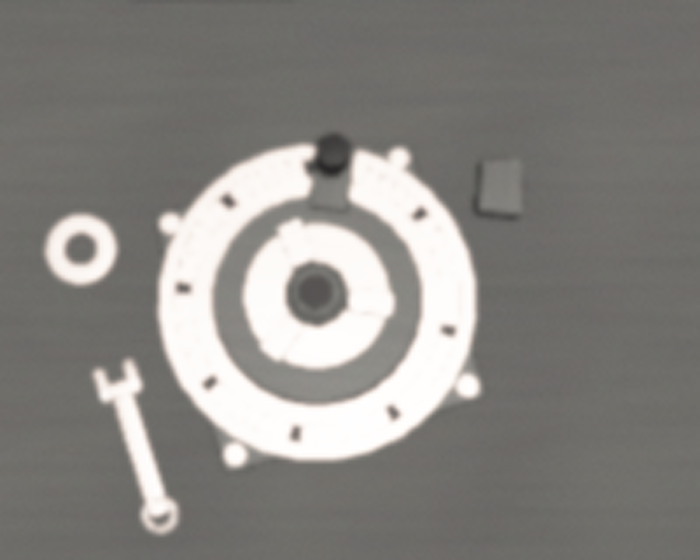

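View pics/scenec.png

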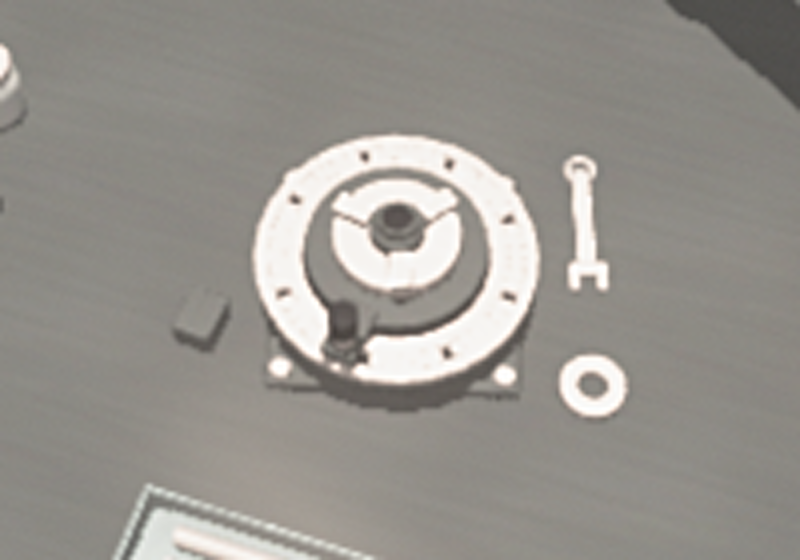

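```bash
python3 - <<'E'
from h import *
np.set_printoptions(precision=4,suppress=True)
P={c:None for c in("scene","top")}
for c in P:
    D=np.load(f"{c}_d.npy");m=ctrl.camera_model(c);K=np.array(m["intrinsics"]);E=np.array(m["extrinsics"])
    v,u=np.mgrid[:384,:512];q=np.stack([u,v,np.ones_like(u)],-1)@np.linalg.inv(K).T*D[...,None]
    P[c]=(q-E[:3,3])@E[:3,:3]
    p=P[c]; g=cv2.imread(f"pics/{c}0.png",0)
    nk=np.hypot(p[...,0]-.648,p[...,1]+.014)<.035
    k=nk&(p[...,2]>.115)
    print(c,"knob depth n",k.sum(),np.median(p[k],0),p[k].mean(0),"uv",u[k].mean(),v[k].mean(),"zmax",np.percentile(p[k][:,2],[50,90,98]))
    ktop=k&(p[...,2]>.132);print("  ktop",ktop.sum(),p[ktop].mean(0))
    a=(np.hypot(p[...,0]-.53,p[...,1])<.035)&(p[...,2]>.122);print("  axis",a.sum(),p[a].mean(0), np.median(p[a][:,2]))
    r=(np.hypot(p[...,0]-.53,p[...,1])<.16)&(np.hypot(p[...,0]-.53,p[...,1])>.105)&(abs(p[...,2]-.062)<.006)
    hull=cv2.convexHull(np.float32(p[r][:,:2])).reshape(-1,2);print("  ring",cv2.minEnclosingCircle(hull),cv2.fitEllipse(hull),np.median(p[r][:,2]))
k=ctrl
# dark knob centroid in image rays: top at crop, scene at crop
print("knobtop tri",tri(ray("top",(244.9,153.7)),ray("scene",(170+344/4,130+307/4))))
print("axis tri",tri(ray("top",(150+315/3.5,110+292/3.5)),ray("scene",(170+398/4,130+216/4))))
h=[at_z("top",(150+228/3.5,110+201/3.5),.062),at_z("scene",(170+447/4,130+353/4),.062)];print("hole",h)
o=at_z("top",(150+317/3.5,110+301/3.5),.062);print("ringc",o)
for x in [(183,288),(209,383),(295,433),(393,412),(448,330),(420,214),(228,201)]:
    p=at_z("top",(150+x[0]/3.5,110+x[1]/3.5),.062);print(p[:2])
E
```

```text
scene knob depth n 65 [ 0.6553 -0.0125  0.1373] [ 0.6546 -0.0129  0.1353] uv 255.55384615384617 209.3230769230769 zmax [0.1373 0.1423 0.1446]
  ktop 50 [ 0.6526 -0.0137  0.1386]
  axis 96 [0.535  0.002  0.1291] 0.1295353372327598
  ring ((0.5318633913993835, -0.00034116144524887204), 0.1419169306755066) ((0.5319549441337585, 0.00023807864636182785), (0.27796849608421326, 0.2819717526435852), 103.88067626953125) 0.06237903776617852
top knob depth n 92 [ 0.6502 -0.0167  0.1382] [ 0.6505 -0.0155  0.1367] uv 244.58695652173913 153.18478260869566 zmax [0.1382 0.1407 0.1419]
  ktop 82 [ 0.6516 -0.0156  0.1385]
  axis 152 [ 0.533  -0.0012  0.1293] 0.12971778792835784
  ring ((0.5335749983787537, -0.0015786710428074002), 0.1400669813156128) ((0.5334728360176086, -0.0011461256071925163), (0.27779504656791687, 0.2783123850822449), 94.326416015625) 0.06177762529805381
knobtop tri (array([ 0.6475, -0.015 ,  0.1417]), np.float64(0.0028923312167685802))
axis tri (array([ 0.5315, -0.0005,  0.1289]), np.float64(0.0030424865227126324))
hole [array([0.6214, 0.0774, 0.062 ]), array([0.6229, 0.0813, 0.062 ])]
ringc [ 0.5312 -0.0024  0.062 ]
[0.543  0.1167]
[0.4587 0.0927]
[0.4147 0.0168]
[ 0.4329 -0.0694]
[ 0.5052 -0.1186]
[ 0.6095 -0.0946]
[0.6214 0.0774]
```

```bash
cat >> h.py <<'E'
from scipy.spatial.transform import Rotation as Ro
np.set_printoptions(precision=4,suppress=True)
A=np.array([.5325,-.0008])
def goal(phi,z,r=.1195):
    """world pose over the knob circle at angle phi, tool y tangential"""
    p=np.r_[A+r*np.array([np.cos(phi),np.sin(phi)]),z];yaw=phi+np.pi/2
    y=np.array([np.cos(yaw),np.sin(yaw),0]);zz=np.array([0,0,-1.]);return p,Ro.from_matrix(np.c_[np.cross(y,zz),y,zz])
def delta(g,g0=None):
    if g0 is None:
        s=ctrl.get_state();g0=s["eef_pos"],Ro.from_quat(s["tcp_rot"])
    return np.r_[g0[1].inv().apply(g[0]-g0[0]),(g0[1].inv()*g[1]).as_rotvec()]
E
python3 -c "
from h import *
print(delta(goal(-.117,.231)))"
```

```text
[-0.5971 -0.4147  0.0003  0.      0.     -0.3168]
```

Request:
{"op": "carry_out", "data": {"deltas": [-0.23,-0.16,0,0,0,-0.122,-0.23,-0.16,0,0,0,-0.122,-0.23,-0.16,0,0,0,-0.122,-0.23,-0.16,0,0,0,-0.122,-0.23,-0.16,0,0,0,-0.122], "grip": 100}}

```text
time: 1.42
eef_pos: [0.4265, 0.3681, 0.2316]
tcp_rot: [0.157, 0.988, 0.0, 0.0]
contact_force: [0.2, 0.1, 0.2]
opening: 1.001
finger_force: 0.0
```

```bash
python3 -c "
from h import *
print(delta(goal(-.117,.231)))"
```

```text
[-0.3321 -0.2946  0.0008  0.0001  0.0007 -0.1974]
```

Request:
{"op": "carry_out", "data": {"deltas": [-0.2,-0.178,0,0,0,-0.12,-0.2,-0.178,0,0,0,-0.12,-0.2,-0.178,0,0,0,-0.12,-0.2,-0.178,0,0,0,-0.12,-0.2,-0.178,0,0,0,-0.12]}}

```text
time: 2.05
eef_pos: [0.5623, 0.1368, 0.2315]
tcp_rot: [0.098, 0.995, -0.0, 0.0]
contact_force: [0.0, 0.6, -0.1]
opening: 1.001
finger_force: 0.0
```

```bash
python3 -c "
from h import *
print(delta(goal(-.117,.231)))"
```

```text
[-0.1167 -0.1313  0.0006 -0.0003  0.0006 -0.079 ]
```

Request:
{"op": "carry_out", "data": {"deltas": [-0.117,-0.131,0,0,0,-0.079,-0.117,-0.131,0,0,0,-0.079,-0.117,-0.131,0,0,0,-0.079,-0.117,-0.131,0,0,0,-0.079,-0.117,-0.131,0,0,0,-0.079]}}

```text
time: 2.68
eef_pos: [0.6503, -0.01, 0.231]
tcp_rot: [0.056, 0.998, 0.0, -0.001]
contact_force: [0.2, 0.3, 0.4]
opening: 1.0
finger_force: 0.0
```

```bash
python3 -c "
from h import *
print(delta(goal(-.117,.107)))
im,_=ctrl.read_camera('scene');cv2.imwrite('pics/s1.png',cv2.resize(im[80:260,150:390,::-1],None,fx=3,fy=3))"
```

```text
[-0.0015 -0.0047  0.124   0.0007 -0.0011  0.0047]
```

View pics/s1.png

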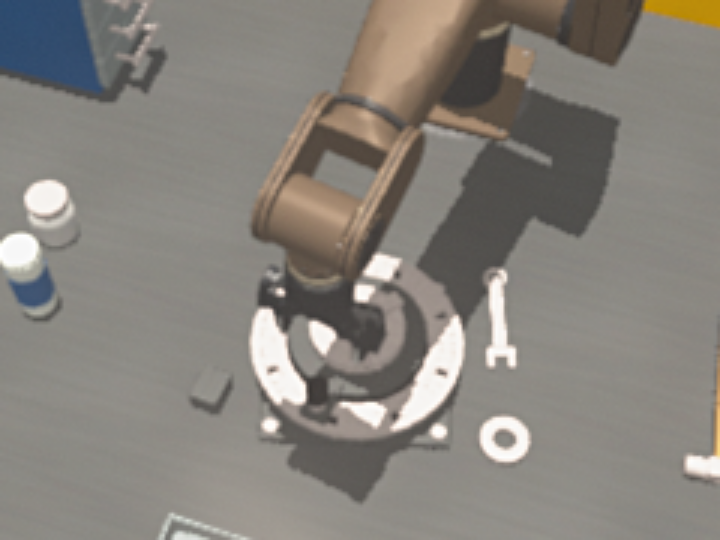

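The gripper hovers over the knob (crop 318,385), its fingers at (270,285) and (365,330), straddling it tangentially. The bystanders are untouched. Descending.

Request:
{"op": "carry_out", "data": {"deltas": [-0.001,-0.002,0.05,0,0,0,-0.001,-0.002,0.09,0,0,0,-0.001,-0.002,0.124,0,0,0,-0.001,-0.002,0.124,0,0,0]}}

```text
time: 3.22
eef_pos: [0.6484, -0.0109, 0.1038]
tcp_rot: [0.055, 0.998, 0.001, -0.004]
contact_force: [0.5, 0.7, -0.2]
opening: 1.001
finger_force: 0.0
```

```bash
python3 -c "
from h import *
print(delta(goal(-.117,.107)), ctrl.get_state()['contact_force'])"
```

```text
[-0.0031 -0.0035 -0.0032  0.0007 -0.0077  0.0064] [ 0.5103  0.7204 -0.1613]
```

Request:
{"op": "carry_out", "data": {"deltas": [0,-0.003,0,0,0,0,0,-0.003,0,0,0,0,0,-0.003,0,0,0,0]}}

```text
time: 3.6
eef_pos: [0.6522, -0.0162, 0.1093]
tcp_rot: [0.056, 0.998, -0.0, 0.002]
contact_force: [0.1, -0.5, -0.1]
opening: 1.0
finger_force: 0.0
```

```bash
python3 -c "
from h import *
print(delta(goal(-.117,.107)))"
```

```text
[ 0.0011  0.0014  0.0023 -0.0002  0.0031  0.0043]
```

Request:
{"op": "carry_out", "data": {"deltas": [0,0.001,0,0,0,0,0,0.001,0,0,0,0,0,0.001,0,0,0,0,0,0.001,0,0,0,0,0,0.001,0,0,0,0], "grip": 20, "grip_force": 45}}

```text
time: 4.22
eef_pos: [0.6514, -0.0155, 0.1076]
tcp_rot: [0.056, 0.998, -0.0, 0.0]
contact_force: [-0.5, -2.0, 2.0]
opening: 0.338
finger_force: 45.0
```

```bash
python3 -c "
from h import *
print(delta(goal(-.117,.107)))"
```

```text
[ 0.0003  0.0008  0.0006 -0.0007  0.0001  0.0044]
```

Request:
{"op": "carry_out", "data": {"deltas": [0,0,-0.004,0,0,0,0,0,-0.008,0,0,0,0,0,-0.012,0,0,0,0,0,-0.0135,0,0,0,0,0,-0.0135,0,0,0]}}

```text
time: 4.85
eef_pos: [0.6512, -0.0155, 0.1185]
tcp_rot: [0.056, 0.998, -0.0, 0.0]
contact_force: [4.9, -2.2, -10.1]
opening: 0.338
finger_force: 45.0
```

Request:
{"op": "carry_out", "data": {"deltas": [0,0,0,0,0,0,0,0,0,0,0,0]}}

```text
time: 5.1
eef_pos: [0.6512, -0.0155, 0.1184]
tcp_rot: [0.056, 0.998, -0.0, 0.0]
contact_force: [5.6, -3.0, -8.9]
opening: 0.34
finger_force: 45.0
```

```bash
python3 -c "
from h import *
g=goal(-.117,.121)
print(delta(g))
for a in np.arange(1,6)*.04: print(a,delta(goal(-.117+a,.121),g))"
```

```text
[ 0.0001  0.0007 -0.0026 -0.0004  0.0003  0.0041]
0.04 [ 0.0001  0.0048  0.      0.      0.     -0.04  ]
0.08 [ 0.0004  0.0095  0.      0.      0.     -0.08  ]
0.12 [ 0.0009  0.0143  0.      0.      0.     -0.12  ]
0.16 [ 0.0015  0.019   0.      0.      0.     -0.16  ]
0.2 [ 0.0024  0.0237  0.      0.      0.     -0.2   ]
```

Request:
{"op": "carry_out", "data": {"deltas": [0,0,-0.001,0,0,0,0,0,-0.003,0,0,0,0,0,-0.003,0,0,0,0,0,-0.003,0,0,0,0,0,-0.003,0,0,0]}}

```text
time: 5.72
eef_pos: [0.6512, -0.0155, 0.1212]
tcp_rot: [0.056, 0.998, -0.0, 0.0]
contact_force: [5.7, -3.2, -10.2]
opening: 0.335
finger_force: 45.1
```

```bash
python3 -c "
from h import *
im,d=ctrl.read_camera('scene');cv2.imwrite('pics/s2.png',cv2.resize(im[150:240,210:330,::-1],None,fx=6,fy=6,interpolation=2))"
```

```text
(no output)
```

View pics/s2.png

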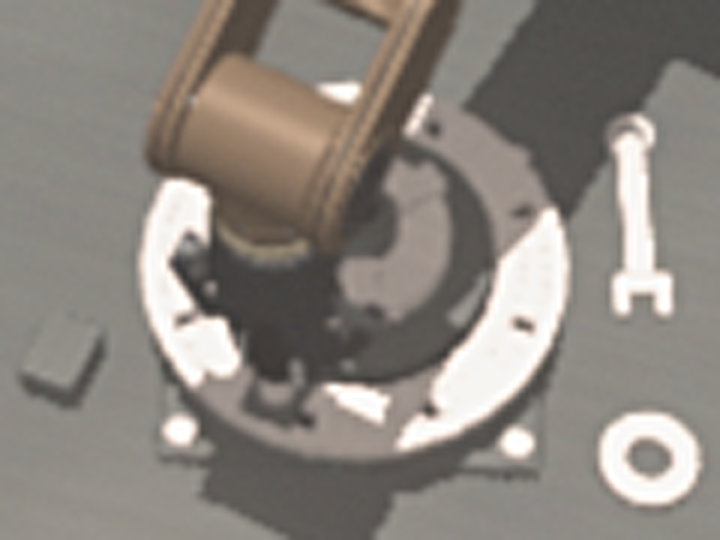

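The knob sits at (275,360) in the fingers, drawn up about 13.5 mm. Swinging it round.

Request:
{"op": "carry_out", "data": {"deltas": [0.0001,0.0048,0,0,0,-0.04,0.0004,0.0095,0,0,0,-0.08,0.0009,0.0143,0,0,0,-0.12,0.0015,0.019,0,0,0,-0.16,0.0024,0.0237,0,0,0,-0.2]}}

```text
time: 6.4
eef_pos: [0.6515, 0.008, 0.1211]
tcp_rot: [-0.044, 0.999, -0.001, 0.0]
contact_force: [5.6, -3.8, -10.2]
opening: 0.34
finger_force: 45.1
```

```bash
python3 -c "
from h import *
s=ctrl.get_state();p=s['eef_pos'][:2]-A;print(np.hypot(*p),np.arctan2(p[1],p[0])+.117,s['contact_force'],delta(goal(.083,.1212)))"
```

```text
0.11930806653952904 0.19078345281779407 [  5.5862  -3.7668 -10.1855] [-0.0002  0.0011 -0.0001 -0.0011  0.      0.0048]
```

Good. Another 0.2 rad.

Request:
{"op": "carry_out", "data": {"deltas": [0.0001,0.0048,0,0,0,-0.04,0.0004,0.0095,0,0,0,-0.08,0.0009,0.0143,0,0,0,-0.12,0.0015,0.019,0,0,0,-0.16,0.0024,0.0237,0,0,0,-0.2]}}

```text
time: 7.02
eef_pos: [0.647, 0.0316, 0.1212]
tcp_rot: [-0.144, 0.99, -0.0, -0.0]
contact_force: [6.4, -2.6, -10.3]
opening: 0.338
finger_force: 45.1
```

Request:
{"op": "carry_out", "data": {"deltas": [0,0.0024,0,0,0,-0.02,0.0001,0.0048,0,0,0,-0.04,0.0001,0.0048,0,0,0,-0.04]}}

```text
time: 7.4
eef_pos: [0.6454, 0.0365, 0.1211]
tcp_rot: [-0.163, 0.987, -0.0, -0.0]
contact_force: [5.8, -1.9, -10.7]
opening: 0.337
finger_force: 45.1
```

```bash
python3 -c "
from h import *
s=ctrl.get_state();p=s['eef_pos'][:2]-A;print(np.hypot(*p),np.arctan2(p[1],p[0])+.117,s['contact_force'],delta(goal(.323,.1212)))"
```

```text
0.11887899166298238 0.4362329169113073 [  5.7919  -1.9233 -10.6581] [-0.0006  0.0004 -0.0001 -0.0002 -0.0004  0.0048]
```

Request:
{"op": "carry_out", "data": {"deltas": [0.0005,0,0.002,0,0,0,0.0005,0,0.004,0,0,0,0.0005,0,0.005,0,0,0,0.0005,0,0.005,0,0,0]}}

```text
time: 7.9
eef_pos: [0.6454, 0.0365, 0.1175]
tcp_rot: [-0.163, 0.987, -0.0, 0.0]
contact_force: [5.9, -1.2, -8.1]
opening: 0.335
finger_force: 45.3
```

Request:
{"op": "carry_out", "data": {"deltas": [0,0,0.001,0,0,0,0,0,0.001,0,0,0,0,0,0.001,0,0,0], "grip": 43}}

```text
time: 8.28
eef_pos: [0.6453, 0.0367, 0.1186]
tcp_rot: [-0.163, 0.987, 0.0, 0.0]
contact_force: [0.7, 0.6, -0.0]
opening: 0.43
finger_force: 0.0
```

```bash
python3 -c "
from h import *
s=ctrl.get_state();p=s['eef_pos'][:2]-A;print(np.hypot(*p),np.arctan2(p[1],p[0])+.117,s['contact_force'],delta(goal(.323,.116)))"
```

```text
0.11890130960872687 0.43801247848149183 [ 0.6512  0.5818 -0.0263] [-0.0006  0.0002  0.0026  0.0001  0.0006  0.0042]
```

Request:
{"op": "carry_out", "data": {"deltas": [-0.0005,0.0018,0.001,0,0,-0.015,-0.0005,0.0036,0.0025,0,0,-0.03,-0.0005,0.0054,0.0025,0,0,-0.045,-0.0003,0.0072,0.0025,0,0,-0.06,-0.0002,0.009,0.0025,0,0,-0.075]}}

```text
time: 8.9
eef_pos: [0.6435, 0.0422, 0.1157]
tcp_rot: [-0.2, 0.98, -0.003, 0.001]
contact_force: [1.1, -9.1, 0.2]
opening: 0.432
finger_force: 4.5
```

Request:
{"op": "carry_out", "data": {"deltas": [0,0.0018,0,0,0,-0.015,0,0.0036,0,0,0,-0.03,0.0001,0.0054,0,0,0,-0.045,0.0002,0.0072,0,0,0,-0.06,0.0003,0.009,0,0,0,-0.075]}}

```text
time: 9.52
eef_pos: [0.6399, 0.0501, 0.1157]
tcp_rot: [-0.237, 0.972, -0.003, 0.001]
contact_force: [2.8, -9.1, -0.2]
opening: 0.43
finger_force: 4.5
```

```bash
cat >> h.py <<'E'
def stat():
    s=ctrl.get_state();p=s['eef_pos'][:2]-A;f=np.arctan2(p[1],p[0]);F=s['contact_force']
    print("r",np.hypot(*p),"ang",f+.117,"z",s['eef_pos'][2],"Ftan",-F[0]*np.sin(f)+F[1]*np.cos(f),"Frad",F[0]*np.cos(f)+F[1]*np.sin(f),"Fz",F[2])
E
python3 -c "
from h import *
stat();print(delta(goal(.323+.15,.116)))"
```

```text
r 0.11882656717026795 ang 0.5598903564405705 z 0.11572161998165467 Ftan -9.426240637611377 Frad -1.3978802537277812 Fz -0.18262080503874734
[-0.0007  0.0036 -0.0003 -0.0064  0.0001  0.0052]
```

Request:
{"op": "carry_out", "data": {"deltas": [0,0.0018,0,0,0,-0.015,0,0.0036,0,0,0,-0.03,0.0001,0.0054,0,0,0,-0.045,0.0001,0.0072,0,0,0,-0.06,0.0002,0.009,0,0,0,-0.075]}}

```text
time: 10.15
eef_pos: [0.6356, 0.0581, 0.1157]
tcp_rot: [-0.273, 0.962, -0.003, 0.001]
contact_force: [2.3, -9.1, -1.2]
opening: 0.433
finger_force: 4.4
```

Request:
{"op": "carry_out", "data": {"deltas": [0,0.0018,0,0,0,-0.015,0,0.0036,0,0,0,-0.03,0.0001,0.0054,0,0,0,-0.045,0.0001,0.0072,0,0,0,-0.06,0.0002,0.009,0,0,0,-0.075]}}

```text
time: 10.78
eef_pos: [0.6307, 0.0658, 0.1157]
tcp_rot: [-0.309, 0.951, -0.003, 0.001]
contact_force: [3.4, -9.2, -1.1]
opening: 0.429
finger_force: 4.3
```

```bash
python3 -c "
from h import *
stat();print(delta(goal(.323+.3,.116)))"
```

```text
r 0.11864337054743936 ang 0.71323647204963 z 0.11569738160817059 Ftan -9.531391395961679 Frad -2.3697892317480433 Fz -1.061876960196075
[-0.0009  0.0032 -0.0003 -0.006  -0.0008  0.0052]
```

Request:
{"op": "carry_out", "data": {"deltas": [-0.0001,0.0012,0,0,0,-0.01,-0.0002,0.0024,0,0,0,-0.02,-0.0003,0.0036,0,0,0,-0.03,-0.0003,0.0048,0,0,0,-0.04]}}

```text
time: 11.28
eef_pos: [0.6279, 0.0696, 0.1157]
tcp_rot: [-0.328, 0.945, -0.003, 0.0]
contact_force: [2.3, -8.3, -0.5]
opening: 0.43
finger_force: 4.3
```

Request:
{"op": "carry_out", "data": {"deltas": [0,0.0012,0,0,0,-0.01,0,0.0024,0,0,0,-0.02,0,0.0036,0,0,0,-0.03]}}

```text
time: 11.65
eef_pos: [0.6257, 0.0724, 0.1157]
tcp_rot: [-0.342, 0.94, -0.003, 0.0]
contact_force: [1.7, -9.0, 0.1]
opening: 0.433
finger_force: 4.3
```

```bash
python3 -c "
from h import *
stat();print(delta(goal(.323+.37,.116)))"
```

```text
r 0.11853965593520913 ang 0.7829394592673574 z 0.11568012499695739 Ftan -8.13266391809247 Frad -4.286382398662305 Fz 0.11122884842519748
[-0.001   0.0032 -0.0003 -0.006  -0.0019  0.005 ]
```

Request:
{"op": "carry_out", "data": {"deltas": [-0.0002,0.0012,0,0,0,-0.01,-0.0003,0.0024,0,0,0,-0.02,-0.0004,0.0036,0,0,0,-0.03]}}

```text
time: 12.02
eef_pos: [0.6231, 0.0767, 0.1153]
tcp_rot: [-0.356, 0.935, -0.001, -0.0]
contact_force: [1.4, -2.2, -1.4]
opening: 0.429
finger_force: 1.2
```

```bash
python3 -c "
from h import *
stat()"
```

```text
r 0.11927149891041545 ang 0.8246536433153864 z 0.1152617136594277 Ftan -2.6131802156030512 Frad -0.32942210922352566 Fz -1.373813208312379
```

Request:
{"op": "carry_out", "data": {"deltas": [0,0,0,0,0,0,0,0,0,0,0,0]}}

```text
time: 12.28
eef_pos: [0.6225, 0.0792, 0.1152]
tcp_rot: [-0.356, 0.935, 0.0, -0.0]
contact_force: [-0.1, 0.8, -0.7]
opening: 0.432
finger_force: 0.0
```

```bash
python3 -c "
from h import *
stat()
for c,(a,b,e,f) in dict(scene=(150,250,200,330),top=(130,220,170,300)).items():
    im,d=ctrl.read_camera(c);cv2.imwrite(f'pics/{c}3.png',cv2.resize(im[a:b,e:f,::-1],None,fx=5,fy=5,interpolation=2))"
```

```text
r 0.1203647442071061 ang 0.8435754924927772 z 0.11521150048810719 Ftan 0.6414769000978734 Frad 0.46424409550850915 Fz -0.7381274880352097
```

View pics/scene3.png

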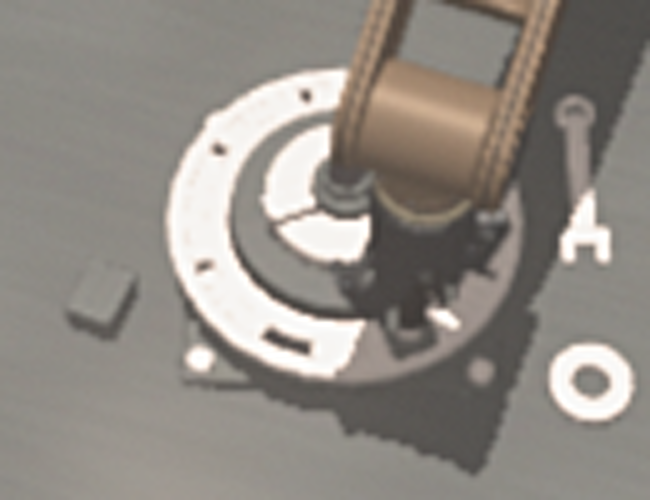

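The home slot, at (288,340), is left behind and empty, and the fingers are now unloaded, so the knob has jumped ahead or dropped. Nudging on gently to tell which.

Request:
{"op": "carry_out", "data": {"deltas": [0,0.0012,0,0,0,-0.01,0,0.0024,0,0,0,-0.02,0,0.0024,0,0,0,-0.02]}}

```text
time: 12.75
eef_pos: [0.6213, 0.0803, 0.1154]
tcp_rot: [-0.365, 0.931, -0.0, 0.0]
contact_force: [0.6, -1.9, -0.3]
opening: 0.425
finger_force: 0.7
```

```bash
python3 -c "
from h import *
stat()"
```

```text
r 0.12026646094610859 ang 0.8571658407573327 z 0.1153749180014457 Ftan -1.7819660744169539 Frad -0.8301390986708065 Fz -0.27551765852216875
```

Request:
{"op": "carry_out", "data": {"deltas": [0,0.0012,0,0,0,-0.01,0,0.0024,0,0,0,-0.02,0,0.0024,0,0,0,-0.02]}}

```text
time: 13.12
eef_pos: [0.6199, 0.0817, 0.1154]
tcp_rot: [-0.374, 0.927, -0.001, 0.0]
contact_force: [3.5, -4.5, -1.4]
opening: 0.432
finger_force: 2.5
```

```bash
python3 -c "
from h import *
stat()"
```

```text
r 0.12016115636907658 ang 0.8737378015829023 z 0.1154298278705739 Ftan -5.645897359235706 Frad -0.5028388075431658 Fz -1.3891377888601826
```

Request:
{"op": "carry_out", "data": {"deltas": [0,0.0012,0,0,0,-0.01,0,0.0018,0,0,0,-0.01,0,0.0018,0,0,0,-0.01]}}

```text
time: 13.5
eef_pos: [0.6195, 0.0819, 0.1155]
tcp_rot: [-0.379, 0.925, -0.002, 0.001]
contact_force: [6.0, -7.4, -3.8]
opening: 0.433
finger_force: 4.3
```

```bash
python3 -c "
from h import *
stat()"
```

```text
r 0.12003441200141482 ang 0.8772762030861316 z 0.11545841892649172 Ftan -9.536052632433346 Frad -0.777822284354996 Fz -3.8392969882825696
```

Request:
{"op": "carry_out", "data": {"deltas": [0,0.001,0,0,0,0,0,0.002,0,0,0,0,0,0.002,0,0,0,0]}}

```text
time: 13.88
eef_pos: [0.6192, 0.0823, 0.1155]
tcp_rot: [-0.379, 0.925, -0.003, 0.002]
contact_force: [8.0, -8.6, -5.6]
opening: 0.426
finger_force: 6.3
```

```bash
python3 -c "
from h import *
stat()"
```

```text
r 0.1200524247391321 ang 0.8811091479957334 z 0.11549789540786179 Ftan -11.708052665949076 Frad -0.18059605911813303 Fz -5.565115755112362
```

It is blocked near 0.85 rad, as expected for the hole. Backing off, opening and lifting.

Request:
{"op": "carry_out", "data": {"deltas": [0,-0.004,0,0,0,0,0,-0.007,0,0,0,0,0,-0.007,0,0,0,0]}}

```text
time: 14.25
eef_pos: [0.6213, 0.0806, 0.1153]
tcp_rot: [-0.379, 0.925, 0.001, -0.0]
contact_force: [-0.1, -0.4, -0.1]
opening: 0.429
finger_force: 0.0
```

Request:
{"op": "carry_out", "data": {"deltas": [0,0,0,0,0,0,0,0,0,0,0,0,0,0,0,0,0,0,0,0,0,0,0,0], "grip": 100}}

```text
time: 14.75
eef_pos: [0.6217, 0.08, 0.1153]
tcp_rot: [-0.379, 0.925, 0.0, -0.0]
contact_force: [0.0, -0.7, 0.2]
opening: 1.001
finger_force: 0.0
```

```bash
python3 -c "
from h import *
stat()"
```

```text
r 0.12032376574798927 ang 0.8530402485763329 z 0.11534258899111029 Ftan -0.513489633392139 Frad -0.4105513346387148 Fz 0.19204438487042674
```

Request:
{"op": "carry_out", "data": {"deltas": [0,0,-0.03,0,0,0,0,0,-0.08,0,0,0,0,0,-0.13,0,0,0,0,0,-0.15,0,0,0]}}

```text
time: 15.25
eef_pos: [0.6232, 0.0799, 0.2697]
tcp_rot: [-0.379, 0.925, -0.001, 0.003]
contact_force: [0.5, 0.4, 0.0]
opening: 0.995
finger_force: 0.0
```

Request:
{"op": "carry_out", "data": {"deltas": [0,0.06,0,0,0,0,0,0.12,0,0,0,0,0,0.18,0,0,0,0,0,0.24,0,0,0,0,0,0.24,0,0,0,0]}}

```text
time: 15.88
eef_pos: [0.4503, 0.2531, 0.2639]
tcp_rot: [-0.381, 0.924, 0.0, -0.001]
contact_force: [0.0, 0.9, -0.6]
opening: 0.997
finger_force: 0.0
```

```bash
python3 - <<'E'
from h import *
stat()
for c in("scene","top"):
    im,D=ctrl.read_camera(c);cv2.imwrite(f"pics/{c}4.png",im[...,::-1])
    m=ctrl.camera_model(c);K=np.array(m["intrinsics"]);E=np.array(m["extrinsics"])
    v,u=np.mgrid[:384,:512];p=(np.stack([u,v,np.ones_like(u)],-1)@np.linalg.inv(K).T*D[...,None]-E[:3,3])@E[:3,:3]
    k=(np.hypot(p[...,0]-.6215,p[...,1]-.0796)<.035)&(p[...,2]>.115)&(p[...,2]<.17)
    print(c,k.sum(),np.median(p[k],0),np.percentile(p[k][:,2],[50,90,98]))
    for n in("knob_mid",):print([(x["uv"],x["score"]) for x in ctrl.find_in(c,n)[:2]])
a,b=[cv2.resize(cv2.imread(f"pics/{c}4.png")[y:y+110,x:x+130],None,fx=3,fy=3,interpolation=2) for c,y,x in(("scene",150,210),("top",130,170))]
cv2.imwrite("pics/fin.png",np.hstack([a,b]))
E
```

```text
r 0.26690976607585826 ang 2.000892532558874 z 0.2639274136690986 Ftan -0.31288527094085644 Frad 0.849272308916959 Fz -0.6148910516568105
scene 69 [0.6256 0.0815 0.1378] [0.1378 0.1417 0.1445]
[([317.7, 185.9], 0.66), ([284.1, 209.1], 0.39)]
top 88 [0.6206 0.0789 0.1389] [0.1389 0.1417 0.1438]
[([211.4, 164.6], 0.45)]
```

View pics/fin.png

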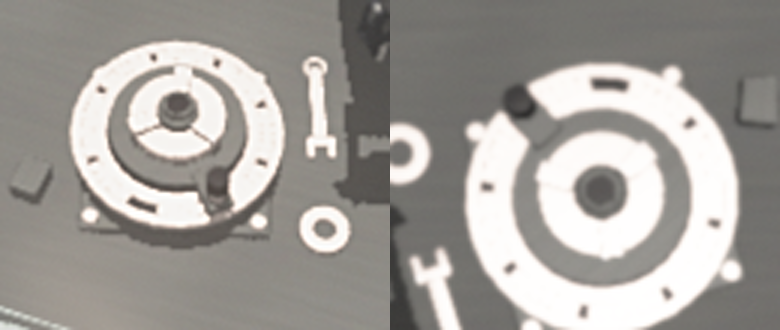

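The knob, at (217,182) in the left view and (519,98) in the right, covers the first hole counter-clockwise of the slot. Its top is at about 0.138 m, the same height as when seated at the start. Nothing else has moved.

```bash
python3 -c "
from plant import ctrl
print(ctrl.sign_off())"
```

```text
the job is handed in; nothing more can be done
None
```

The turntable is turned counter-clockwise to the next hole (about 0.85 rad) with the pin seated by its own spring, the knob is released, the bystanders stayed where they were, and the job is handed in; the hand-in returned no verdict.

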